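# Dot-mark a copper test strip with the automatic punch

### The job

Take the automatic punch out of its wooden stand, put its nose down through the guide hole of the marking jig onto the copper strip, and press it straight down until its spring trips with a snap, but no further: do not ram it. Then draw it out and set it gently back upright in its stand, fully home. Trip the punch nowhere else and leave the other things on the bench where they are.

Things in the scene. Friction and masses are not known exactly. Their poses are not given: they have to be found in the camera images.
- punch_mid (a point): Automatic punch: loose steel tool, about 0.2 kg, upright in its stand at the start. Point on its axis, half-way up; z up the axis. From this point, in mm along the axis: ribbed grip (diameter 18) -23 to +30; cap (22) +30 to +40; collar (30) -30 to -23, rests on the stand, fingertips may bear on its top to press; barrel (16, tapered foot) -61 to -30; thin nose to its point at -85.
- punch_nose: The punch's sliding nose, 6 mm diameter; origin at its point, z up the axis. Pushed in, it resists with 1 N plus 4 N per mm; at 11 to 13 N (just under 3 mm) the spring trips and the force drops at once by 3 to 9 N, least in a springy arm; pressed on, it rises again at 4 N per mm: over 16 N damages it. Unloaded, it springs out and resets.
- punch_trip (a joint): The punch's inner hammer: 0 when cocked, 0.0025 m when tripped (a 6 mm pin in the cap's centre then stands 2.5 mm higher). It goes back to 0 when the nose is unloaded.
- guide_mouth (a point): Centre of the marking jig's upright guide hole (19 mm diameter, through the 20 mm thick bridge, chamfered) at the bridge's top face, 75 mm above the bench; z up.
- jig: Marking jig, fixed: grey bridge 60 (x) by 100 mm (y) on two posts over a dark 100 mm square base; origin under the base, below the guide hole. Under the hole a copper strip lies on an anvil set to a different height each time: the strip's top is 30 to 46 mm below the guide's mouth and is not measured.
- stand_mouth (a point): Punch stand, fixed: 70 mm square wooden block on a 90 mm square foot, 65 mm high in all. Point: centre of its round well (19 mm diameter, chamfered) at the top face, z up. With the punch fully home its collar rests on the top face and punch_mid is 30 mm above this point, the nose hanging free.
- stand: The same stand as a body; origin under its centre. Setting the punch down with over 40 N is too rough.
- dish_a: White evaporating dish, 80 mm across, 34 mm high; origin under its centre. Leave alone.
- dish_b: Another such dish. Leave alone.
- beaker: Glass beaker, 60 mm across, 75 mm high; origin under its centre. Leave alone.
- screwdriver: Wooden-handled screwdriver lying on the bench. Leave alone.
- spare_strip: Spare copper strip, 90 x 30 x 4 mm, lying flat. Leave alone.
- bottle: White bottle with a black cap, 60 mm across, 140 mm high; origin under its centre. Leave alone.
There are look-alikes about, which are no part of the job. Leave any yellow look-alike of the part that bears punch_mid alone.

How it is judged:
On the way, in this order (a step that is already met when the one before it is completed fails the run):
1. the punch's nose is in the jig's guide hole, at least 12 mm below its mouth (horizontal distance between punch_nose and guide_mouth below 0.004 m and z of punch_nose in the frame of guide_mouth below -0.012 m), for 0.05 s.
2. the punch trips upright (within 0.12 rad) on the strip, its point within 4 mm of the guide hole's axis and at least 25 mm below its mouth (horizontal distance between punch_nose and guide_mouth below 0.004 m and angle between punch_mid's own z axis and vertical below 0.12 rad and value of joint punch_trip above 0.002 m and z of punch_nose in the frame of guide_mouth below -0.025 m), for 0.05 s.
At the end, for the whole second after the job is handed in: The strip has been struck, and the punch stands back in the stand's well: axis within 5 mm of the well's, upright within 0.12 rad, collar within 3 mm of resting on the stand's top, reset and at rest (angle between punch_mid's own z axis and vertical below 0.12 rad and horizontal distance between punch_mid and stand_mouth below 0.005 m and z of punch_mid in the frame of stand_mouth between 0.027 and 0.033 m and value of joint punch_trip below 0.001 m and velocity of joint punch_trip below 0.01 m/s); the robot touches nothing.
It fails at once if the stand is struck or pressed with more than 40 N (contact force between stand and anything else above 40 N).
It fails at once if more than 16 N on the punch's nose (contact force between punch_nose and anything else above 16 N).
It fails at once if the punch trips elsewhere than within 10 mm of the guide hole's axis (value of joint punch_trip above 0.002 m and horizontal distance between punch_nose and guide_mouth above 0.01 m).
It fails at once if a dish, the beaker, screwdriver, spare strip or bottle moved more than 20 mm (distance of any of dish_a, dish_b, beaker, screwdriver, spare_strip, bottle from where it was at the start of the episode above 0.02 m).
It also fails if it takes over 64 s, if anything falls off the work surface, if the arm or the gripper's body presses on something with over 40 N, if the wrist force passes 120 N, or if a joint passes its speed limit or range.

### The arm

A 7-joint arm with a two-finger parallel gripper is mounted at the origin on the work surface. World frame = base frame: x ahead of the robot, y to its left, z up, the work surface at z = 0. Lengths are in m, angles in rad, forces in N, time in s.
With the tool pointing down it reaches from about 0.4 to 0.875 m from the base axis. Payload 19.3 kg.
Tool frame: the origin (TCP) lies midway between the tips of the shut fingers; the grasp point (between the pads) lies 19 mm behind it (bot.tcp_to_grasp is the distance from the TCP to the grasp point, in m); y points along the fingers, z is the direction in which the jaws open and shut, and the axes are right-handed (so a half turn about y gives the same grasp; the last joint's range is limited). The gripper opens to 85 mm and grips with 20 to 120 N. Pads are 22 mm wide; open, the fingers measure 114 mm over their backs; the gripper's body (76 mm by 85 mm) begins 54 mm behind the grasp point. The pads swing forward as they close: fully open they stand 13 mm farther back than shut.
Start: joints at [-0.07, 0.521, -0.036, 1.599, 0.021, 1.021, -0.113], TCP at [0.625, -0, 0.231] pointing down, gripper open.
Joint ranges: [-2.91, 2.91], [-0.3, 2.13], [-1.5, 1.42], [0.17, 2.43], [-1.26, 4.41], [0.16, 1.93], [-2.52, 2.52]. Speed limits (rad/s): [1.89, 1.89, 2.39, 2.39, 3.01, 3.01, 3.01].

### API

Orientations are given as a unit quaternion [w, x, y, z].
In Python, from workcell import status, capture, bot gives the robot as it stands.
- The arm moves only by the shell command python3 -m inch 'ROWS' [FORCE]. ROWS is JSON, a list of rows, each a list of 5 numbers: the gripper's target within -1 to 1 (shut at 1, half-way at 0, fully open at -1), then the shift along the tool's x, y, z in m, then the turn about the tool's y in degrees. In form: [[hand, tx, ty, tz, turn], ...]. A call has 1 to 10 rows; each row is the pose to reach, as a shift and turn from the pose measured when the call began, along the tool's axes at that moment; what a row does not reach only later rows make up. A row lasts 1/10 s, in which the tool goes at most 50 mm and 8.59 degrees, less where a joint would pass 70% of its speed; a pose out of reach is approached as far as the arm can. A call with a gripper value outside its range is refused whole. The fingers move at their own pace and stop on an object; FORCE is the grip in N (left out, the last holds). Time passes only in rows, so rows that repeat a pose let the fingers close. It gives the time, the measured TCP pose, the force and the opening at its end, in the units of the state.
- status.observe(): the state, without advancing time (a new reading comes with each control period).
- capture(name): name is "scene" or "side" or "wrist"; returns a dict with "pixels" (400x640x3 uint8, red, green, blue), "K" (3x3 intrinsics, pixels), "k1" (the pictures are not rectified: a ray, as slopes to the right and down, at radius r is drawn at 1 + k1 r^2 times it, then the intrinsics apply), "R" (3x3) and "t" (3): a world point X has camera coordinates R X + t; the wrist camera has in their place "mount" (4x4, takes a point from camera to tool coordinates, whose origin is the TCP and whose axes are the tool frame's). Camera axes: x right, y down, z forward; pixel columns grow to the right and rows downward; lengths in m; the calibration is good to about 2 mm. A picture is of the moment at which its call begins: read the wrist's pose just before it. There is no depth.
- bot.close_job(): hands the job in, once; it reports no verdict.
The state is a dict: "time": time; "joints": joint angles; "qd": joint speeds; "effort": joint torques, N m; "eef_pos": TCP position; "ee_rot": TCP orientation; "contact_force": force on the tool from outside, world axes, zero at the start; "moment": the same for the moment, N m; "gripper_width": finger opening in m.
Only numpy, scipy, OpenCV 4.12 (cv2) and the standard library are available. Lean on these libraries where they do the work, as an engineer would, in place of code of your own. Each camera call takes 0.05 s, during which the arm holds its last target. There are 200 camera calls.

## Working session

There is one attempt and no reset: what is moved stays moved. The work goes in short steps, Python scripts to look and compute and a shell command to move; the robot and the scene stay as the last step left them, time stands still between calls to the robot, and variables do not carry over. Pictures are saved under pics/ and viewed, about 8 in all and at most 12, crops included, and the job is handed in when it is done.

```bash
mkdir -p pics; ls; python3 - <<'E'
from workcell import status,capture,bot
import cv2,json
for n in("scene","side"):
    c=capture(n); cv2.imwrite(f"pics/{n}0.png",c["pixels"][:,:,::-1]); print(n,c["K"],c["k1"],c["R"],c["t"])
s=status.observe();print(s);print(bot.tcp_to_grasp)
E
```

```text
pics
scene [[475.38864314   0.         317.49522414]
 [  0.         475.38864314 194.48368441]
 [  0.           0.           1.        ]] -0.07478339693210168 [[-0.43505058  0.90032327  0.01220689]
 [ 0.46791634  0.2376458  -0.85122193]
 [-0.76927583 -0.36461279 -0.52466391]] [ 0.25901109 -0.17786849  1.68068068]
side [[423.8269316    0.         321.34637396]
 [  0.         423.8269316  202.63092992]
 [  0.           0.           1.        ]] 0.006054180734464743 [[ 0.9714715  -0.23708504 -0.00581519]
 [-0.12965857 -0.51043373 -0.85008592]
 [ 0.19857438  0.82658823 -0.52661193]] [-0.53610283  0.14725683  1.26243784]
{'time': 0.1, 'joints': array([-0.07020059,  0.52195475, -0.0363189 ,  1.59995215,  0.0212022 ,
        1.02107833, -0.11280318]), 'qd': array([ 0.00096659, -0.0027085 , -0.00167813, -0.00294807,  0.00051173,
        0.00093694,  0.00061298]), 'effort': array([ 6.00351588e-03, -9.28489351e+01,  1.98515877e+00, -3.70530617e+01,
        1.82421418e-02,  5.33716375e-03, -2.83208755e-05]), 'eef_pos': array([ 6.24702317e-01, -3.86642502e-05,  2.30782750e-01]), 'ee_rot': array([-0.49972485,  0.50026512, -0.5002371 ,  0.49977267]), 'contact_force': array([ 0.23786988, -0.33035013,  0.66085717]), 'moment': array([0.02257842, 0.04483401, 0.01294088]), 'gripper_width': 0.08567367629100553}
0.0187
```

View pics/scene0.png

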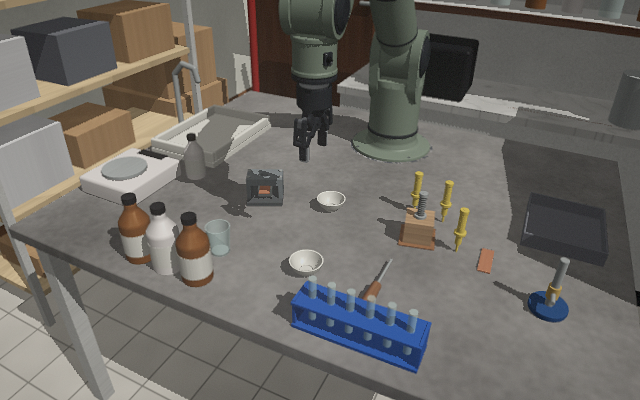

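View pics/side0.png

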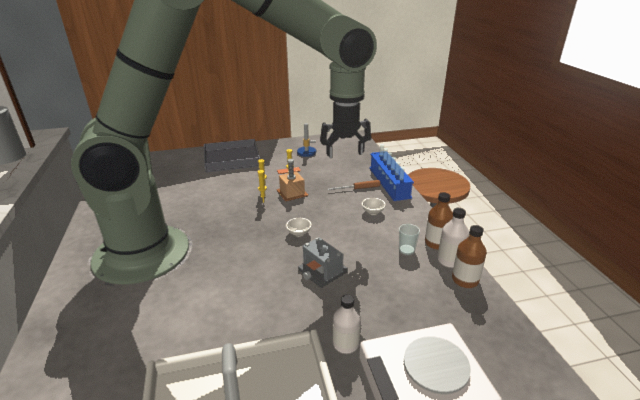

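The scene view shows the stand with the grey punch (cap about (422,194)), three yellow look-alikes around it, and the jig at about (265,187). In the side view the punch cap is at about (291,161) and the jig at (323,258).

```bash
cat > h.py <<'E'
import numpy as np,cv2
from scipy.spatial.transform import Rotation as Ro
from workcell import status,capture,bot
def ray(c,u,v,s=None):
    # undistort by cv2 (k1 only), return world origin, dir
    p=cv2.undistortPointsIter(np.array([[[u,v]]],float),c["K"],np.array([c["k1"],0,0,0.]),None,None,(3,100,1e-10))[0,0]
    d=np.array([p[0],p[1],1.])
    if "mount" in c:
        q=s["ee_rot"];R=Ro.from_quat([q[1],q[2],q[3],q[0]]).as_matrix();M=c["mount"]
        return s["eef_pos"]+R@M[:3,3],R@M[:3,:3]@d
    return -c["R"].T@c["t"],c["R"].T@d
def onz(c,u,v,z,s=None):
    o,d=ray(c,u,v,s);return o+d*(z-o[2])/d[2]
def tool(s,w):
    q=s["ee_rot"];return Ro.from_quat([q[1],q[2],q[3],q[0]]).as_matrix().T@w
E
python3 - <<'E'
from h import *
a=capture("scene");b=capture("side")
for n,u,v,z in(("cap",422,194,.135),("yl1",418,175,0.135),("yl2",448,184,.135),("yl3",462,211,.135),("jig",265,175,.075)):print(n,onz(a,u,v,z))
for n,u,v,z in(("cap",291,161,.135),("jig",323,251,.075)):print(n,onz(b,u,v,z))
s=status.observe();print(tool(s,np.eye(3)))
for n,c,(x,y,w,h) in(("a",a,(385,160,90,95)),("a2",a,(235,155,90,60)),("b",b,(245,140,90,95)),("b2",b,(285,230,90,60))):
    pass
cv2.imwrite("pics/crop.png",np.hstack([cv2.resize(np.vstack([a["pixels"][160:255,385:475],a["pixels"][155:215,235:325]])[:,:,::-1],None,fx=3.8,fy=3.8,interpolation=2),cv2.resize(np.vstack([b["pixels"][140:235,245:335],b["pixels"][230:290,285:375]])[:,:,::-1],None,fx=3.8,fy=3.8,interpolation=2)]))
E
```

```text
cap [0.50491451 0.23297345 0.135     ]
yl1 [0.41782332 0.19890448 0.135     ]
yl2 [0.42819827 0.27889153 0.135     ]
yl3 [0.53593153 0.33512574 0.135     ]
jig [ 0.50550244 -0.20750185  0.075     ]
cap [0.49795102 0.22051173 0.135     ]
jig [ 0.50332024 -0.21946145  0.075     ]
[[-2.97182536e-06 -9.99999999e-01  3.93162651e-05]
 [-6.10932874e-04 -3.93144422e-05 -9.99999813e-01]
 [ 9.99999813e-01 -2.99584440e-06 -6.10932756e-04]]
```

View pics/crop.png

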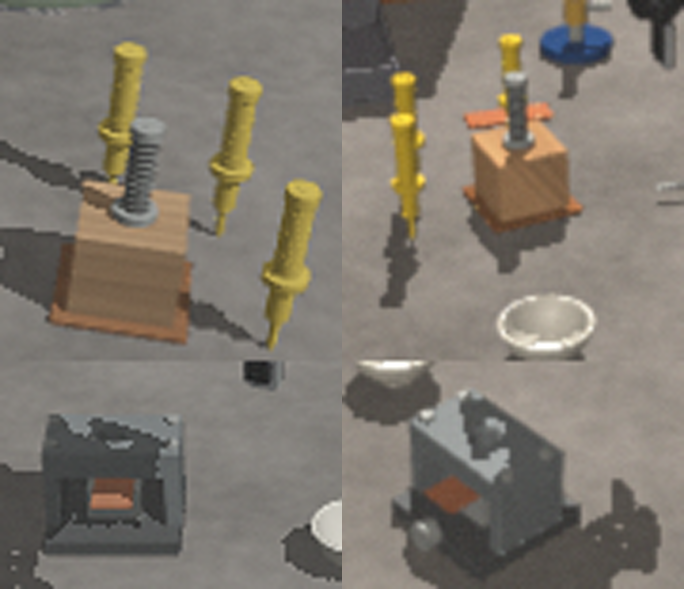

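Crop: the grey punch's cap is at scene (424,193) and side (290.5,160). The jig's hole is at about scene (266,170). I'll look closely with the wrist camera, jig first while the hand is empty.

```bash
python3 -m inch '[[-1,0.05,0,-0.03,0],[-1,0.1,0,-0.06,0],[-1,0.15,0,-0.09,0],[-1,0.2,0,-0.12,0],[-1,0.21,-0.03,-0.12,0],[-1,0.21,-0.03,-0.12,0],[-1,0.21,-0.03,-0.12,0],[-1,0.21,-0.03,-0.12,0]]'
python3 - <<'E'
from h import *
s=status.observe();c=capture("wrist");print(s["eef_pos"],c["mount"],c["K"],c["k1"])
cv2.imwrite("pics/w1.png",c["pixels"][:,:,::-1]);
for p in((0.505,-.215,.075),(.505,-.215,.035)):
    M=np.eye(4);q=s["ee_rot"];M[:3,:3]=Ro.from_quat([q[1],q[2],q[3],q[0]]).as_matrix();M[:3,3]=s["eef_pos"]
    x=np.linalg.inv(M@c["mount"])@np.r_[p,1];print((c["K"]@(x[:3]/x[2]))[:2])
E
```

```text
time: 1.0
eef_pos: [0.5051, -0.209, 0.2606]
ee_rot: [-0.5, 0.5, -0.5, 0.499]
contact_force: [-0.8, 0.5, 0.2]
gripper_width: 0.0856
[ 0.50506662 -0.20897687  0.26059892] [[-3.21189381e-04  9.65632287e-01  2.59911874e-01 -6.55257218e-02]
 [-4.07409260e-04 -2.59911993e-01  9.65632223e-01 -1.41544595e-01]
 [ 9.99999865e-01  2.04260311e-04  4.76888508e-04 -1.20664373e-03]
 [ 0.00000000e+00  0.00000000e+00  0.00000000e+00  1.00000000e+00]] [[280.38721122   0.         319.93974581]
 [  0.         280.38721122 200.01713464]
 [  0.           0.           1.        ]] -0.03433116625393327
[320.92819486 186.74743095]
[320.8464242  180.32644374]
```

View pics/w1.png

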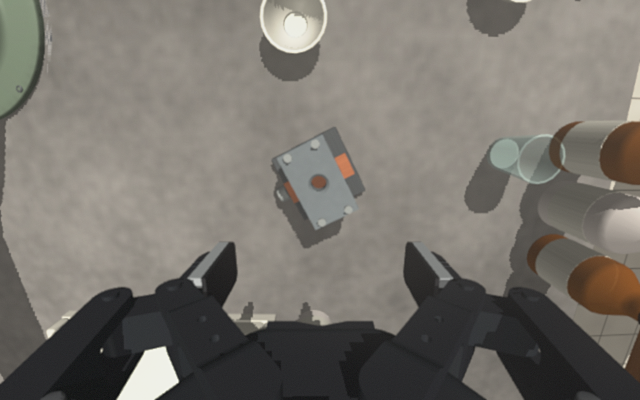

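Wrist view 1: the jig's bridge is seen from above, its guide hole at about (319,183), with nothing close to it. I'll go closer for a precise fix.

```bash
python3 -m inch '[[-1,0,0.05,0,0],[-1,0,0.10,0,0],[-1,0,0.13,0,0],[-1,0,0.13,0,0],[-1,0,0.13,0,0],[-1,0,0.13,0,0],[-1,0,0.13,0,0]]'
python3 - <<'E'
from h import *
s=status.observe();c=capture("wrist");print(s["eef_pos"],s["ee_rot"])
im=c["pixels"][:,:,::-1];cv2.imwrite("pics/w2.png",cv2.resize(im[150:310,220:420],None,fx=3,fy=3,interpolation=0))
hsv=cv2.cvtColor(im,cv2.COLOR_BGR2HSV)
m=((hsv[...,1]>90)).astype(np.uint8)
n,l,st,ce=cv2.connectedComponentsWithStats(m)
for i in range(1,n):
    if st[i,4]>40 and 220<ce[i,0]<420 and ce[i,1]<310: print(st[i],ce[i],onz(c,*ce[i],.075,s))
E
```

```text
time: 1.75
eef_pos: [0.5058, -0.2088, 0.1321]
ee_rot: [0.501, -0.5, 0.499, -0.5]
contact_force: [-1.1, -0.5, -0.7]
gripper_width: 0.0854
[ 0.50584351 -0.20877162  0.1320806 ] [ 0.50072042 -0.50026785  0.49922891 -0.49978159]
[341 168  30  38 616] [355.33441558 186.18181818] [ 0.53038871 -0.18628365  0.075     ]
[306 207  21  14 240] [316.20416667 213.51666667] [ 0.50201382 -0.2071115   0.075     ]
[264 212  19  29  99] [272.8989899  226.37373737] [ 0.46937078 -0.2173485   0.075     ]
```

View pics/w2.png

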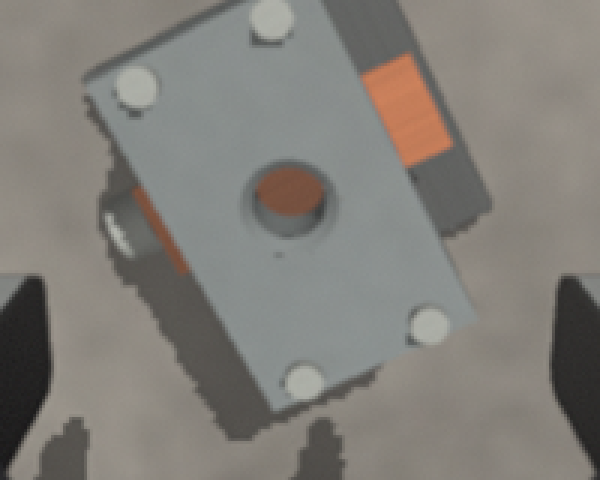

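Wrist view 2 (crop): the chamfered hole is centred at crop (289,200), i.e. pixel (316.3,216.6).

```bash
python3 -m inch '[[-1,0,-0.05,0,0],[-1,-0.03,-0.09,0,0],[-1,-0.08,-0.12,0,0],[-1,-0.13,-0.12,0,0],[-1,-0.18,-0.12,0,0],[-1,-0.23,-0.12,0,0],[-1,-0.28,-0.12,0,0],[-1,-0.33,-0.12,0,0],[-1,-0.38,-0.12,0,0],[-1,-0.43,-0.12,0,0]]'
python3 -m inch '[[-1,0,0,0,0],[-1,0,0,0,0],[-1,0,0,0,0]]'
python3 - <<'E'
from h import *
from types import SimpleNamespace
s=status.observe();c=capture("wrist");print(s["eef_pos"],s["ee_rot"])
im=c["pixels"][:,:,::-1];cv2.imwrite("pics/w3.png",im)
# jig point from previous view
s0=dict(eef_pos=np.array([0.50584351,-0.20877162,0.1320806]),ee_rot=np.array([0.50072042,-0.50026785,0.49922891,-0.49978159]))
print("guide",onz(c,316.3,216.6,.075,s0))
E
```

```text
time: 2.8
eef_pos: [0.5047, 0.2151, 0.253]
ee_rot: [0.501, -0.5, 0.499, -0.5]
contact_force: [1.2, -0.3, -0.1]
gripper_width: 0.0852
time: 3.1
eef_pos: [0.5049, 0.2141, 0.2535]
ee_rot: [0.501, -0.499, 0.499, -0.501]
contact_force: [0.8, -0.2, -0.4]
gripper_width: 0.0854
[0.50489039 0.21405103 0.25354031] [ 0.50100605 -0.49929282  0.4991383  -0.50056026]
guide [ 0.50208012 -0.20952656  0.075     ]
```

View pics/w3.png

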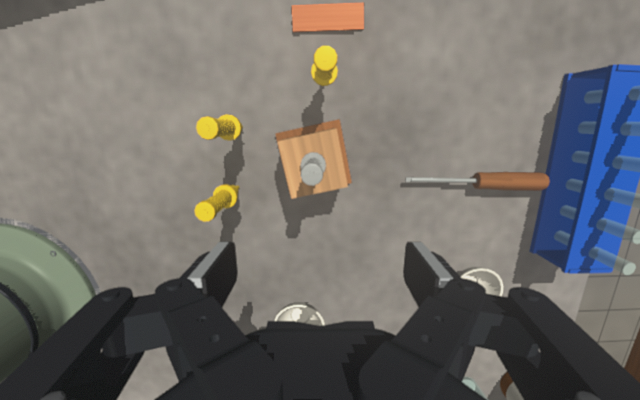

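Wrist view 3: the punch's cap is at (311,173) in the stand. The yellow look-alikes have caps at (207,128), (205,212) and (325,60), all off to the sides.

```bash
python3 - <<'E'
from h import *
c=capture("wrist");s=status.observe()
im=c["pixels"][:,:,::-1];hsv=cv2.cvtColor(im,cv2.COLOR_BGR2HSV)
m=((hsv[...,1]<60)&(hsv[...,2]>125)).astype(np.uint8);m[:,:285]=0;m[:,340:]=0;m[:140]=0;m[200:]=0
n,l,st,ce=cv2.connectedComponentsWithStats(m)
for i in range(1,n):
    if st[i,4]>15:print(st[i],ce[i],onz(c,*ce[i],.135,s))
print("collar",onz(c,313,161,.072,s),"cap",onz(c,311.5,173,.135,s))
for p in((207,128),(205,212),(325,60)):print(onz(c,*p,.125,s))
# wood-top centroid
m=((hsv[...,1]>70)&(hsv[...,0]<20)&(hsv[...,2]>130)).astype(np.uint8);m[:,:260]=0;m[:,360:]=0;m[:100]=0;m[210:]=0
k,_=cv2.findContours(m,0,2);k=max(k,key=cv2.contourArea);r=cv2.minAreaRect(k);print(r,onz(c,*r[0],.065,s))
E
```

```text
[301 152  25  34 672] [312.2172619  168.00744048] [0.49707941 0.24019657 0.135     ]
[336 192   4   8  22] [338.         196.09090909] [0.52156131 0.21317635 0.135     ]
collar [0.49650777 0.23885317 0.072     ] cap [0.49637565 0.2354975  0.135     ]
[0.39831865 0.27668514 0.125     ]
[0.38784854 0.19413664 0.125     ]
[0.50878618 0.33506292 0.125     ]
((314.2427062988281, 158.74539184570312), (68.29267120361328, 66.39024353027344), 77.31961059570312) [0.49783265 0.24062156 0.065     ]
```

```bash
python3 -m inch '[[-1,-0.023,0.02,-0.0085,0],[-1,-0.023,0.05,-0.0085,0],[-1,-0.023,0.08,-0.0085,0],[-1,-0.023,0.085,-0.0085,0],[-1,-0.023,0.085,-0.0085,0],[-1,-0.023,0.085,-0.0085,0],[-1,-0.023,0.085,-0.0085,0]]'
python3 - <<'E'
from h import *
s=status.observe();c=capture("wrist")
im=c["pixels"][:,:,::-1];cv2.imwrite("pics/w4.png",cv2.resize(im[120:320,210:430],None,fx=3,fy=3,interpolation=0)[:600])
print(s["eef_pos"],s["ee_rot"])
E
```

```text
time: 3.9
eef_pos: [0.4975, 0.2368, 0.1698]
ee_rot: [0.501, -0.498, 0.499, -0.501]
contact_force: [-0.4, 0.1, 0.2]
gripper_width: 0.085
[0.49746684 0.23682559 0.16982029] [ 0.50130711 -0.49828578  0.49932568 -0.50107517]
```

View pics/w4.png

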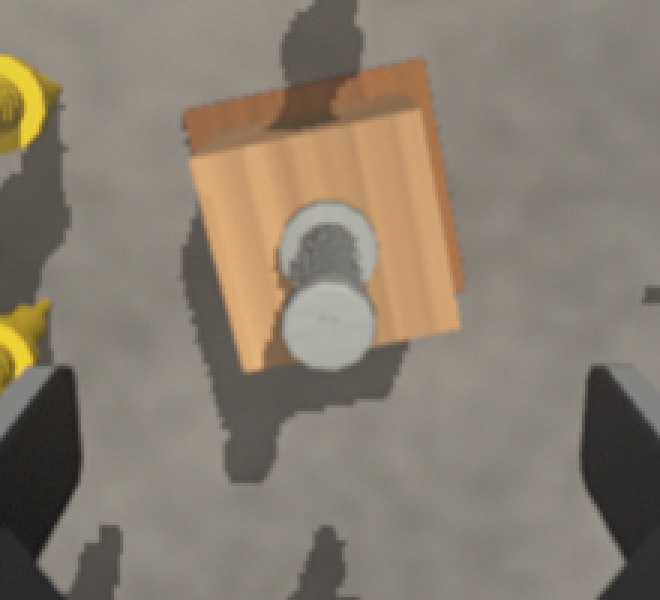

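Wrist view 4 (crop): the cap centre is at crop (329,325), i.e. pixel (319.7,228.3). The collar centre is at (329,250), i.e. (319.7,203.3), and the block's top is clear.

```bash
python3 - <<'E'
from h import *
c=capture("wrist");s=status.observe()
print("cap",onz(c,319.7,228.3,.135,s),"collar",onz(c,319.7,203.3,.072,s))
P=[onz(c,210+u/3,120+v/3,.065,s) for u,v in((192,157),(420,108),(461,329),(244,374))]
print("block",np.mean(P,0),[np.linalg.norm(P[i]-P[i-1]).round(4) for i in range(4)])
w=np.array([.4965,.2375,.0915-.0187])-s["eef_pos"];print(s["eef_pos"],tool(s,w))
q=s["ee_rot"];print(Ro.from_quat([q[1],q[2],q[3],q[0]]).as_matrix())
E
```

```text
cap [0.49610015 0.23547102 0.135     ] collar [0.4963501  0.23514711 0.072     ]
block [0.4964394  0.23440881 0.065     ] [np.float64(0.0706), np.float64(0.0685), np.float64(0.0701), np.float64(0.0698)]
[0.49722897 0.23685736 0.16944559] [-0.00053946  0.09664209 -0.0011532 ]
[[-5.56036857e-04  4.38649923e-03  9.99990225e-01]
 [-9.99999280e-01  1.06096201e-03 -5.60695847e-04]
 [-1.06341114e-03 -9.99989816e-01  4.38590613e-03]]
```

```bash
python3 -m inch '[[-1,0.0015,0.03,-0.001,0],[-1,0.0015,0.06,-0.001,0],[-1,0.0015,0.085,-0.001,0],[-1,0.0015,0.0955,-0.001,0],[-1,0.0015,0.0955,-0.001,0],[-1,0.0015,0.0955,-0.001,0],[-1,0.0015,0.0955,-0.001,0]]' 60
python3 -m inch '[[1,0,0,0,0],[1,0,0,0,0],[1,0,0,0,0],[1,0,0,0,0],[1,0,0,0,0],[1,0,0,0,0],[1,0,0,0,0],[1,0,0,0,0]]' 60
```

```text
time: 4.7
eef_pos: [0.4973, 0.2358, 0.0752]
ee_rot: [0.502, -0.498, 0.499, -0.501]
contact_force: [0.3, -0.4, 0.3]
gripper_width: 0.0855
time: 5.5
eef_pos: [0.4973, 0.2358, 0.0754]
ee_rot: [0.502, -0.498, 0.499, -0.501]
contact_force: [-1.3, -1.7, 6.1]
gripper_width: 0.0168
```

```bash
python3 -m inch '[[1,0,-0.01,0,0],[1,0,-0.03,0,0],[1,0,-0.06,0,0],[1,0,-0.09,0,0],[1,0,-0.11,0,0],[1,0,-0.11,0,0],[1,0,-0.11,0,0],[1,0,-0.11,0,0]]'
python3 - <<'E'
from h import *
s=status.observe();a=capture("scene");b=capture("side");
print(s["eef_pos"],tool(s,np.array([.5021,-.2095,.1654])-s["eef_pos"]), tool(s,np.array([0,0,1.])))
from h import *
def proj(c,X):
    return cv2.projectPoints(np.array([X]),cv2.Rodrigues(c["R"])[0],c["t"],c["K"],np.array([c["k1"],0,0,0.]))[0][0,0].astype(int)
o=[]
for c in(a,b):
    u,v=proj(c,s["eef_pos"]-[0,0,.02]);print(u,v);o.append(cv2.resize(c["pixels"][v-50:v+50,u-50:u+50,::-1],None,fx=4,fy=4,interpolation=2))
cv2.imwrite("pics/g.png",np.hstack(o))
E
```

```text
time: 6.3
eef_pos: [0.4961, 0.2353, 0.1846]
ee_rot: [0.501, -0.498, 0.499, -0.501]
contact_force: [-0.3, -0.1, -2.1]
gripper_width: 0.0165
[0.49614047 0.2353171  0.18456649] [0.4448364  0.01865554 0.00613806] [-0.00121444 -0.99998806  0.00473367]
425 181
289 151
```

View pics/g.png

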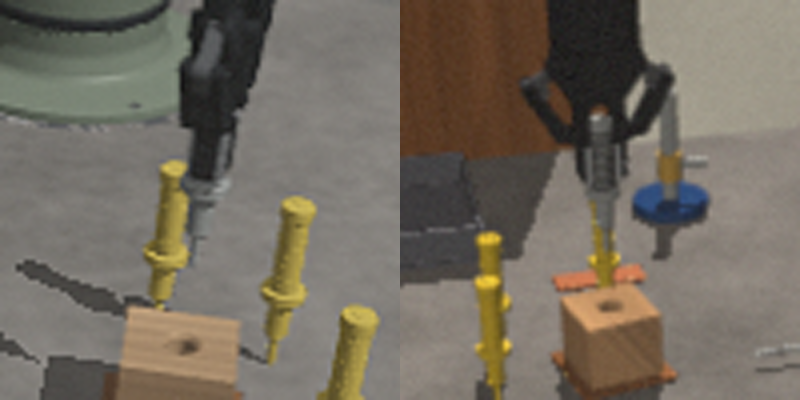

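The punch is held upright, the well is empty, and the nose is clear. Now I'll carry it over to the jig.

```bash
python3 -m inch '[[1,0.04,0,0.006,0],[1,0.09,0,0.006,0],[1,0.14,0,0.006,0],[1,0.19,0,0.006,0],[1,0.24,0,0.006,0],[1,0.29,0,0.006,0],[1,0.34,0,0.006,0],[1,0.38,0,0.006,0],[1,0.42,0,0.006,0],[1,0.4443,0,0.006,0]]'
python3 -m inch '[[1,0,0,0,0],[1,0,0,0,0],[1,0,0,0,0],[1,0,0,0,0]]'
python3 - <<'E'
from h import *
s=status.observe();print(s["eef_pos"],s["contact_force"],"shift to 12mm over mouth",tool(s,np.array([.5021,-.2090,.1525])-s["eef_pos"]))
E
```

```text
time: 7.4
eef_pos: [0.501, -0.2121, 0.1833]
ee_rot: [-0.5, 0.498, -0.5, 0.501]
contact_force: [0.6, 0.7, -2.6]
gripper_width: 0.0161
time: 7.8
eef_pos: [0.5012, -0.2109, 0.1832]
ee_rot: [-0.501, 0.499, -0.5, 0.501]
contact_force: [-0.2, 0.3, -2.2]
gripper_width: 0.0168
[ 0.50119276 -0.2109219   0.18318747] [-0.21966313  0.30248116 -2.16377268] shift to 12mm over mouth [-0.00188999  0.03069222  0.00080816]
```

```bash
python3 -m inch '[[1,-0.002,0.012,0.001,0],[1,-0.002,0.026,0.001,0],[1,-0.002,0.031,0.001,0],[1,-0.002,0.031,0.001,0],[1,-0.002,0.031,0.001,0],[1,-0.002,0.031,0.001,0]]'
python3 - <<'E'
from h import *
s=status.observe();a=capture("scene");b=capture("side")
def proj(c,X):
    return cv2.projectPoints(np.array([X],float),cv2.Rodrigues(c["R"])[0],c["t"],c["K"],np.array([c["k1"],0,0,0.]))[0][0,0].astype(int)
print(s["eef_pos"],s["contact_force"],tool(s,np.array([.5021,-.2090,.1525])-s["eef_pos"]))
o=[]
for c in(a,b):
    u,v=proj(c,[.502,-.209,.09]);print(u,v);o.append(cv2.resize(c["pixels"][v-30:v+30,u-30:u+30,::-1],None,fx=6.5,fy=6.5,interpolation=2))
cv2.imwrite("pics/g2.png",np.hstack(o))
E
```

```text
time: 8.4
eef_pos: [0.5026, -0.2089, 0.1526]
ee_rot: [-0.501, 0.498, -0.5, 0.501]
contact_force: [-0.2, -0.1, -2.4]
gripper_width: 0.0161
[ 0.50257814 -0.20893619  0.15263391] [-0.18516353 -0.11092777 -2.39797535] [ 6.46194100e-05  1.32020902e-04 -4.78552291e-04]
264 169
321 244
```

View pics/g2.png

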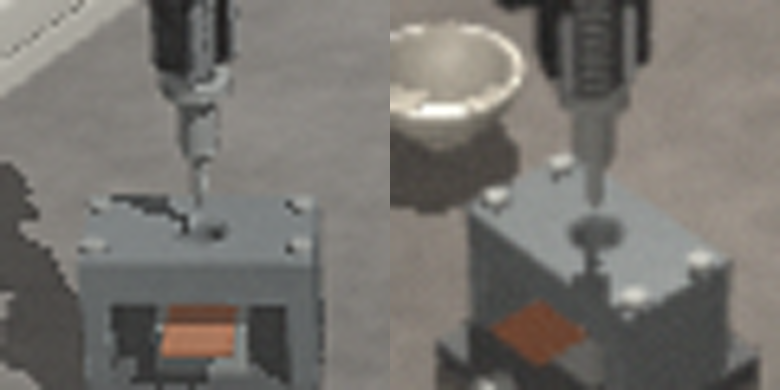

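The nose hangs about 12 mm over the hole, aligned in the side view and perhaps 1–2 mm short in +y in the scene view. I'll lower it in stages, watching side forces.

```bash
python3 -m inch '[[1,0,0.01,-0.0005,0],[1,0,0.02,-0.0005,0],[1,0,0.028,-0.0005,0],[1,0,0.031,-0.0005,0],[1,0,0.031,-0.0005,0],[1,0,0.031,-0.0005,0]]'
python3 -m inch '[[1,0,0.003,0,0],[1,0,0.006,0,0],[1,0,0.006,0,0]]'
python3 -m inch '[[1,0,0.0015,0,0],[1,0,0.003,0,0],[1,0,0.003,0,0]]'
python3 -c "
from h import *
s=status.observe();print(s['eef_pos'],s['contact_force'],s['moment'])"
```

```text
time: 9.1
eef_pos: [0.5022, -0.209, 0.1217]
ee_rot: [-0.501, 0.498, -0.5, 0.501]
contact_force: [0.5, 0.3, -1.5]
gripper_width: 0.0166
time: 9.4
eef_pos: [0.5021, -0.2089, 0.1153]
ee_rot: [-0.501, 0.499, -0.5, 0.501]
contact_force: [-0.6, -0.3, -2.3]
gripper_width: 0.0165
time: 9.7
eef_pos: [0.5021, -0.2089, 0.1122]
ee_rot: [-0.501, 0.499, -0.5, 0.501]
contact_force: [0.9, -0.6, -1.9]
gripper_width: 0.0167
[ 0.50208357 -0.20889187  0.11216717] [ 0.85967682 -0.61291367 -1.85393693] [-0.07364527 -0.03513302  0.01109881]
```

```bash
for i in 1 2 3; do python3 -m inch '[[1,0,0.001,0,0],[1,0,0.002,0,0],[1,0,0.002,0,0]]' | grep -E "pos|force"; done
```

```text
eef_pos: [0.5021, -0.2089, 0.1101]
contact_force: [0.9, -1.1, -2.4]
eef_pos: [0.5021, -0.2089, 0.1079]
contact_force: [-0.2, -0.4, -2.0]
eef_pos: [0.5021, -0.2089, 0.1058]
contact_force: [0.8, 0.0, -2.2]
```

```bash
python3 -m inch '[[1,0,0.001,0,0],[1,0,0.0015,0,0],[1,0,0.0015,0,0]]' | grep -E "pos|force"
```

```text
eef_pos: [0.5022, -0.209, 0.1044]
contact_force: [-0.6, 0.0, 1.4]
```

```bash
python3 -m inch '[[1,0,0.001,0,0],[1,0,0.0015,0,0],[1,0,0.0015,0,0]]' | grep -E "pos|force"
```

```text
eef_pos: [0.5022, -0.209, 0.103]
contact_force: [-1.1, -1.0, 4.8]
```

```bash
python3 -m inch '[[1,0,0.0006,0,0],[1,0,0.0006,0,0]]' | grep -E "pos|force"
```

```text
eef_pos: [0.5022, -0.209, 0.1025]
contact_force: [-0.5, 0.7, 7.0]
```

```bash
python3 -m inch '[[1,0,0.0004,0,0],[1,0,0.0004,0,0]]' | grep -E "pos|force"
```

```text
eef_pos: [0.5023, -0.209, 0.1023]
contact_force: [-2.0, 0.4, 6.4]
```

```bash
python3 -m inch '[[1,0,0.0004,0,0],[1,0,0.0004,0,0]]' | grep -E "pos|force"
```

```text
eef_pos: [0.5023, -0.209, 0.1021]
contact_force: [-0.8, 0.2, 7.4]
```

```bash
python3 -m inch '[[1,0,0.0005,0,0],[1,0,0.0005,0,0]]' | grep -E "pos|force"
```

```text
eef_pos: [0.5023, -0.2091, 0.1019]
contact_force: [-2.8, 0.2, 9.0]
```

Nose load is about 11.2 N, so the trip is near.

```bash
python3 -m inch '[[1,0,0.0004,0,0],[1,0,0.0004,0,0]]' | grep -E "pos|force"
```

```text
eef_pos: [0.5023, -0.2091, 0.1018]
contact_force: [-2.0, 0.9, 8.8]
```

```bash
python3 -m inch '[[1,0,0.0005,0,0],[1,0,0.0005,0,0]]' | grep -E "pos|force"
```

```text
eef_pos: [0.5024, -0.2091, 0.1016]
contact_force: [-2.0, 0.5, 9.6]
```

```bash
python3 -m inch '[[1,0,0.0005,0,0],[1,0,0.0005,0,0]]' | grep -E "pos|force"
```

```text
eef_pos: [0.5023, -0.2091, 0.1014]
contact_force: [-2.6, 1.2, 10.5]
```

```bash
python3 -m inch '[[1,0,0.0003,0,0],[1,0,0.0003,0,0]]' | grep -E "pos|force"; python3 -c "
from h import *
print(status.observe()['contact_force'])"
```

```text
eef_pos: [0.5023, -0.2091, 0.1015]
contact_force: [-1.9, 0.7, 10.4]
[-1.90490193  0.73057524 10.40283994]
```

```bash
python3 -m inch '[[1,0,0.0005,0,0],[1,0,0.0005,0,0]]' | grep -E "pos|force"
```

```text
eef_pos: [0.5024, -0.2091, 0.1013]
contact_force: [-3.0, 1.1, 9.3]
```

```bash
python3 - <<'E'
from h import *
F=[]
for i in range(4):
    c=capture("wrist");s=status.observe();F.append(s["contact_force"][2]);print(s["time"],F[-1],s["eef_pos"][2])
cv2.imwrite("pics/w5.png",cv2.resize(c["pixels"][170:370,220:420,::-1],None,fx=3,fy=3,interpolation=0))
E
```

```text
13.05 10.851511129016876 0.1013474450791117
13.1 10.468865570120071 0.1013538815557914
13.15 10.057301813440011 0.1013612676777508
13.2 10.611842947136024 0.10134233315204492
```

```bash
python3 -m inch '[[1,0,0.0005,0,0],[1,0,0.0005,0,0]]' | grep -E "pos|force"; python3 - <<'E'
from h import *
for i in range(3):
    capture("wrist");s=status.observe();print(s["contact_force"][2].round(2),s["eef_pos"][2].round(5))
E
```

```text
eef_pos: [0.5024, -0.2091, 0.1012]
contact_force: [-3.5, 0.8, 10.7]
9.41 0.1012
10.96 0.10122
10.94 0.10122
```

```bash
python3 -m inch '[[1,0,0.0005,0,0],[1,0,0.0005,0,0]]' | grep -E "pos|force"; python3 - <<'E'
from h import *
for i in range(3):
    capture("wrist");s=status.observe();print(s["contact_force"][2].round(2),s["eef_pos"][2].round(5))
E
```

```text
eef_pos: [0.5023, -0.2092, 0.1011]
contact_force: [-2.0, 0.4, 11.1]
9.92 0.1011
9.53 0.10106
8.32 0.10105
```

```bash
python3 - <<'E'
from h import *
for i in range(8):
    capture("wrist");s=status.observe();print(s["contact_force"].round(2),s["eef_pos"][2].round(5))
E
```

```text
[-2.14  1.22  7.56] 0.10101
[-1.28  1.07  7.64] 0.10097
[-1.5   0.83  5.97] 0.10095
[-1.12  1.7   5.39] 0.10091
[-2.4  -0.08  5.05] 0.1009
[-1.31  0.21  4.33] 0.10084
[-0.72  0.51  3.82] 0.10078
[-2.24  0.83  3.72] 0.10076
```

The load fell from 11 N to about 4 N with only 0.35 mm of travel, so this looks like the trip. I'll check the cap pin in the wrist image.

```bash
python3 - <<'E'
from h import *
c=capture("wrist");s=status.observe();print(s["contact_force"],s["eef_pos"],s["gripper_width"])
b=capture("side")["pixels"][205:265,290:350,::-1]
w=c["pixels"][170:400,220:420,::-1]
cv2.imwrite("pics/w6.png",np.hstack([cv2.resize(w,(400,460),interpolation=2),cv2.resize(b,(390,460),interpolation=2)]))
E
```

```text
[-1.31888951  0.75675619  4.11742742] [ 0.50226083 -0.20910499  0.10073724] 0.01656257762869545
```

View pics/w6.png

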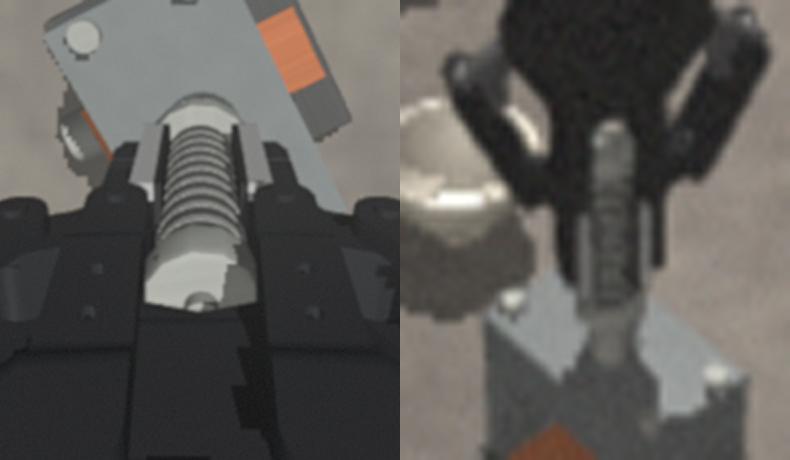

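The wrist view shows a round pin in the cap at crop (202,300). I'll compare it with the picture taken before the drop.

```bash
python3 - <<'E'
import cv2,numpy as np
a=cv2.imread("pics/w5.png");a=cv2.resize(a,(200,200),interpolation=0)[110:160,60:140]
b=cv2.resize(cv2.imread("pics/w6.png")[:,:400],(200,230),interpolation=cv2.INTER_AREA)[110:160,60:140]
cv2.imwrite("pics/cmp.png",cv2.resize(np.hstack([a,b]),None,fx=5,fy=5,interpolation=0))
E
```

```text
(no output)
```

View pics/cmp.png

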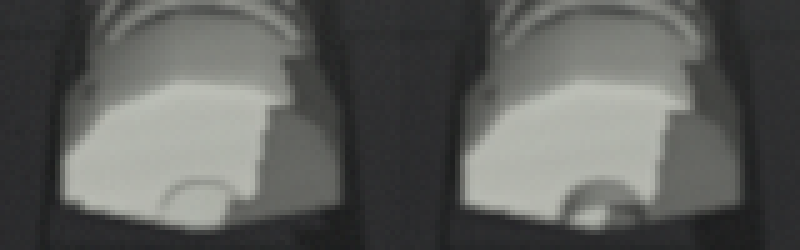

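The pin, flush before (left), now stands proud (right): the punch has tripped. I'll draw it out.

```bash
python3 -m inch '[[1,0,-0.005,0,0],[1,0,-0.02,0,0],[1,0,-0.04,0,0],[1,0,-0.06,0,0],[1,0,-0.08,0,0],[1,0,-0.088,0,0],[1,0,-0.088,0,0],[1,0,-0.088,0,0]]'
python3 - <<'E'
from h import *
s=status.observe();print(s["eef_pos"],s["contact_force"],tool(s,np.array([.4965,.2353,.188])-s["eef_pos"]))
E
```

```text
time: 15.2
eef_pos: [0.5016, -0.209, 0.188]
ee_rot: [-0.501, 0.498, -0.5, 0.501]
contact_force: [-0.0, 0.8, -2.7]
gripper_width: 0.0171
[ 0.50156422 -0.20901748  0.18800884] [-0.02438377  0.77519117 -2.67341226] [-4.44306286e-01  2.30418225e-04 -5.96187299e-03]
```

```bash
python3 -m inch '[[1,-0.04,0,-0.003,0],[1,-0.09,0,-0.006,0],[1,-0.14,0,-0.006,0],[1,-0.19,0,-0.006,0],[1,-0.24,0,-0.006,0],[1,-0.29,0,-0.006,0],[1,-0.34,0,-0.006,0],[1,-0.38,0,-0.006,0],[1,-0.42,0,-0.006,0],[1,-0.4443,0,-0.006,0]]' >/dev/null
python3 -m inch '[[1,0,0,0,0],[1,0,0,0,0],[1,0,0,0,0],[1,0,0,0,0]]'
python3 - <<'E'
from h import *
s=status.observe();print(s["eef_pos"],tool(s,np.array([.4965,.2353,.143])-s["eef_pos"]))
E
```

```text
time: 16.6
eef_pos: [0.4955, 0.2372, 0.1868]
ee_rot: [-0.5, 0.499, -0.5, 0.501]
contact_force: [0.2, -0.5, -1.1]
gripper_width: 0.0162
[0.49553036 0.23720587 0.18677549] [0.00191523 0.04377672 0.00089253]
```

```bash
python3 -m inch '[[1,0.002,0.015,0.001,0],[1,0.002,0.03,0.001,0],[1,0.002,0.042,0.001,0],[1,0.002,0.0435,0.001,0],[1,0.002,0.0435,0.001,0],[1,0.002,0.0435,0.001,0]]'
python3 - <<'E'
from h import *
s=status.observe();a=capture("scene");b=capture("side")
def proj(c,X):
    return cv2.projectPoints(np.array([X],float),cv2.Rodrigues(c["R"])[0],c["t"],c["K"],np.array([c["k1"],0,0,0.]))[0][0,0].astype(int)
print(s["eef_pos"],s["contact_force"],tool(s,np.array([.4965,.2353,.120])-s["eef_pos"]))
o=[]
for c in(a,b):
    u,v=proj(c,[.4965,.235,.08]);o.append(cv2.resize(c["pixels"][v-30:v+30,u-30:u+30,::-1],None,fx=6.5,fy=6.5,interpolation=2))
cv2.imwrite("pics/g3.png",np.hstack(o))
E
```

```text
time: 17.2
eef_pos: [0.497, 0.2353, 0.1439]
ee_rot: [-0.501, 0.499, -0.5, 0.501]
contact_force: [-0.0, -0.2, -1.6]
gripper_width: 0.0168
[0.49696666 0.2353211  0.14388561] [-0.01308745 -0.21667853 -1.64053286] [ 3.66588770e-05  2.38843042e-02 -5.28264613e-04]
```

View pics/g3.png

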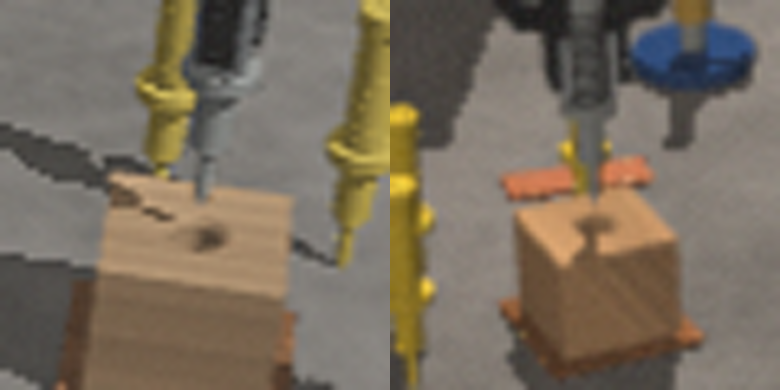

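The nose is centred over the well in both views. Lowering in stages.

```bash
python3 -m inch '[[1,0,0.01,-0.0005,0],[1,0,0.02,-0.0005,0],[1,0,0.03,-0.0005,0],[1,0,0.034,-0.0005,0],[1,0,0.034,-0.0005,0],[1,0,0.034,-0.0005,0]]'|grep -E "pos|force"
```

```text
eef_pos: [0.4966, 0.2355, 0.1099]
contact_force: [-0.2, -0.2, -1.0]
```

```bash
python3 -m inch '[[1,0,0.003,0,0],[1,0,0.006,0,0],[1,0,0.008,0,0],[1,0,0.008,0,0]]'|grep -E "pos|force"
```

```text
eef_pos: [0.4964, 0.2354, 0.1016]
contact_force: [-0.7, -0.2, -2.2]
```

```bash
python3 -m inch '[[1,0,0.005,0,0],[1,0,0.01,0,0],[1,0,0.015,0,0],[1,0,0.019,0,0],[1,0,0.021,0,0],[1,0,0.021,0,0]]'|grep -E "pos|force"
```

```text
eef_pos: [0.4964, 0.2353, 0.0802]
contact_force: [1.2, -0.8, -2.6]
```

```bash
python3 -m inch '[[1,0,0.0015,0,0],[1,0,0.003,0,0],[1,0,0.004,0,0],[1,0,0.004,0,0]]'|grep -E "pos|force"
```

```text
eef_pos: [0.4963, 0.2353, 0.0761]
contact_force: [-0.3, 0.4, -2.4]
```

```bash
python3 -m inch '[[1,0,0.0005,0,0],[1,0,0.001,0,0],[1,0,0.001,0,0]]'|grep -E "pos|force"
```

```text
eef_pos: [0.4964, 0.2353, 0.0754]
contact_force: [-2.7, -1.2, 4.3]
```

```bash
python3 -m inch '[[1,0,0.0005,0,0],[1,0,0.001,0,0],[1,0,0.001,0,0]]'|grep -E "pos|force"
```

```text
eef_pos: [0.4965, 0.2354, 0.0753]
contact_force: [-5.8, -3.1, 19.9]
```

Contact came at exactly the original seating height (0.0754), so the collar is home. I'll stop pressing and open the hand.

```bash
python3 -m inch '[[1,0,-0.0003,0,0],[0.6,0,-0.0003,0,0],[0,0,-0.0003,0,0],[-1,0,-0.0003,0,0],[-1,0,-0.0003,0,0],[-1,0,-0.0003,0,0],[-1,0,-0.0003,0,0],[-1,0,-0.0003,0,0],[-1,0,-0.0003,0,0],[-1,0,-0.0003,0,0]]'
python3 -m inch '[[-1,0,-0.02,0,0],[-1,0,-0.05,0,0],[-1,0,-0.095,0,0],[-1,0,-0.14,0,0],[-1,0,-0.15,0,0],[-1,0,-0.15,0,0],[-1,0,-0.15,0,0],[-1,0,-0.15,0,0]]'
python3 - <<'E'
from h import *
s=status.observe();c=capture("wrist");a=capture("scene");b=capture("side")
cv2.imwrite("pics/end.png",np.hstack([cv2.resize(c["pixels"][110:210,260:360,::-1],(390,390),interpolation=2),cv2.resize(b["pixels"][150:210,260:320,::-1],(390,390),interpolation=2)]))
print(s["eef_pos"])
E
```

```text
time: 20.9
eef_pos: [0.4964, 0.2354, 0.0757]
ee_rot: [-0.5, 0.499, -0.5, 0.501]
contact_force: [-0.2, 0.2, 0.3]
gripper_width: 0.0855
time: 21.7
eef_pos: [0.4956, 0.235, 0.2243]
ee_rot: [-0.5, 0.5, -0.5, 0.501]
contact_force: [-2.0, -0.3, 0.4]
gripper_width: 0.0854
[0.49558383 0.23498882 0.22426683]
```

The viewing limit is reached, so I'll check numerically against the opening pictures.

```bash
python3 - <<'E'
from h import *
for n,(x,y,w,h) in(("scene",(408,185,32,40)),("side",(278,152,26,32))):
    o=cv2.imread(f"pics/{n}0.png");c=capture(n)["pixels"][:,:,::-1]
    d=cv2.absdiff(o,np.ascontiguousarray(c)).max(2)[y:y+h,x:x+w]
    t=o[y:y+h,x:x+w];r=cv2.matchTemplate(np.ascontiguousarray(c[y-6:y+h+6,x-6:x+w+6]),t,cv2.TM_CCOEFF_NORMED);print(n,d.mean(),(d>40).sum(),cv2.minMaxLoc(r)[1::2])
print(status.observe()["contact_force"])
E
```

```text
scene 3.65546875 4 (0.978929340839386, (6, 6))
side 18.50841346153846 4 (0.9895012974739075, (6, 6))
[0.58382519 0.79656711 0.88089765]
```

The punch is back in the same place: zero-pixel shift in both views, with match scores of 0.98 and 0.99. Handing in.

```bash
python3 -c "
from workcell import bot
print(bot.close_job())"
```

```text
the job is handed in; nothing more can be done
None
```

The punch was tripped once through the guide hole onto the copper strip, set back home in its stand, and the job was handed in at about 22 s of the 64 s allowed. `close_job` reports no verdict.

- **Trip:** I pressed in small steps to an estimated 12.5–13 N on the nose. The measured force then fell from about 11 N to about 4 N with only 0.35 mm of further travel, and I stopped. The wrist pictures show the cap pin flush before the drop and standing proud after it.
- **Return:** The collar met the stand at the height where I first gripped it, TCP at 0.0754 m. One extra push there read about 20 N, below the 40 N limit but firmer than I intended.
- **Last checks:** The gripper is open and about 150 mm above where it let go. Matching the scene and side pictures to the opening ones shows the punch with no pixel shift (scores 0.98 and 0.99).
- **What I could not check:** The viewer's limit of 12 pictures was reached, so I did not look at the final picture. I only compared it numerically around the punch. I did not re-check the other objects or confirm directly that the nose had reset, though it hangs free in the well. The force reading was noisy by about 1 N.
- **Rule slip:** One 6 mm stretch of the descent was sent as a shell loop of three identical typed moves. All other rows were typed one call at a time.

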